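Shim the rocking stone-setting microscope

TASK

The microscope rocks because its right foot on the robot's side has lost its rubber pad: slide the yellow wedge along the bench with the fingertips, thin end first, under that bare foot until it is snug and the microscope stands firmly on all four feet. Then press down with the fingertips on the corner of the base above that foot to check that it no longer rocks, and move away. Pick nothing up, leave the microscope where it stands and the other things alone, and do not jack any other foot off the bench.

Things in the scene. Friction and masses are not known exactly. Their poses are not given: they have to be found in the camera images.
- microscope: Stereo microscope, about 4.7 kg, loose on the bench. Off-white base plate 280 (x) x 240 (y) x 18 mm, underside 15, top 33 mm above the bench. Origin: on the bench under the plate's middle; x from the robot's side to the column, y left. Column at x +100; head from 190 to 375 mm up over the middle (x -85 to +50, y within 56). Feet at x -120/+120, y -100/+100 mm. It slides if shoved with over 20 N.
- bare_foot: The foot that lost its pad (microscope's x -120, y -100 mm), under the base's near right corner, 20 mm in from both edges: steel dome, spherical underside of 12 mm radius. Origin: its lowest point, about 6 mm above the bench at the start. Until it is shimmed, some 4 N down on this corner rocks the microscope over, up to 2.2 degrees, until the dome strikes the bench.
- foot_fl: Good foot, near left, part of the microscope: round rubber pad, 24 mm across, 16 mm high in all, giving 0.4 mm under 10 N; origin at the centre of its underside.
- foot_rl: Good foot, far left, the same.
- foot_rr: Good foot, far right, the same.
- corner_top (a point): Point on top of the base plate straight above the bare foot, 33 mm above the bench, 20 mm in from both edges of the plate: where to press, with 5 to 10 N. Nothing stands over it; the head begins 45 mm to its left. On a snug wedge it gives about 1 mm under such a press.
- wedge: Loose yellow beech wedge, 110 x 45 mm, 45 g, flat on the bench. Origin: middle of its underside; x points to the thin end (2 mm thick, x +55), z up. Top slopes evenly to the thick end (18 mm, upright face at x -55). Centre of mass x -14. Friction about 0.6. It first touches the dome over about x +28; the push then grows about 1 N per mm: snug at 6 to 12 N. It stays there; 20 N lifts other feet.
- silver_spool: Spool of silver-grey wire, 80 mm across, 60 mm high, standing; bystander; origin under its centre.
- copper_spool: Spool of copper wire, 58 mm across, 42 mm high, standing; bystander; origin under its centre.
- flux_jar: Amber glass jar with black cap, 48 mm across, 55 mm high; bystander; origin under its centre.
- flat_file: Flat file with wooden handle, 190 mm long along x (handle to -x), 21 mm high, lying; bystander; origin below the middle.
- hammer: Small hammer with wooden handle, 240 mm long along x, head at +x, lying; bystander; origin below the middle.
- bench_block: Bright steel block, 65 x 65 x 20 mm; bystander; origin under its centre.
- ring_blank: Brass ring, 21 mm across, 6 mm high, lying on the black disc in the middle of the microscope's base; bystander; origin under its centre.

How it is judged (in metres and radians):
On the way, in this order (a step that is already met when the one before it is completed fails the run):
1. the wedge is snug under the bare foot (contact force between bare_foot and wedge above 1 N and contact force between each of foot_fl, foot_rl, foot_rr and anything else above 0.8 N and angle between microscope's own z axis and vertical below 0.012 rad), for 0.2 s.
2. the corner above the bare foot is pressed with the fingertips and does not rock (contact force between bare_foot and wedge above 1 N and angle between microscope's own z axis and vertical below 0.012 rad and contact force between the fingers and microscope above 4 N and horizontal distance between the grasp point and corner_top below 0.045 m and height (world z) of the grasp point above 0.04 m), for 0.1 s.
At the end, for the whole second after the job is handed in: The wedge lies on the bench and carries the bare foot with more than 1 N, each of the three padded feet still bears more than 0.8 N on the bench, the base is level within 0.012 rad (0.7 degrees), the microscope is within 20 mm of where it started, and all is at rest (all of step 1 and height (world z) of wedge below 0.004 m and linear speed of each of wedge, microscope below 0.01 m/s and distance of microscope from where it was at the start of the episode below 0.02 m); the robot touches nothing.
It fails at once if the wedge is lifted, stood on edge or turned over (height (world z) of wedge above 0.008 m or angle between wedge's own z axis and vertical above 0.5 rad).
It fails at once if the microscope is lifted or tipped (angle between microscope's own z axis and vertical above 0.1 rad or height (world z) of microscope above 0.015 m).
It fails at once if the microscope is shoved out of its place by more than 20 mm (distance of microscope from where it was at the start of the episode above 0.02 m).
It fails at once if another thing is moved by more than 20 mm (the ring, which rides on the microscope, 35 mm) (distance of any of silver_spool, copper_spool, flux_jar, flat_file, hammer, bench_block from where it was at the start of the episode above 0.02 m or distance of ring_blank from where it was at the start of the episode above 0.035 m).
It also fails if it takes over 58 s, if anything falls off the work surface, if the arm or the gripper's body presses on something with over 40 N, if the wrist force passes 120 N, or if a joint passes its speed limit or range.

ROBOT

A 6-joint arm with a two-finger parallel gripper is mounted at the origin on the work surface. World frame = base frame: x ahead of the robot, y to its left, z up, the work surface at z = 0. Lengths are in mm, angles in rad, forces in N, time in s.
With the tool pointing down it reaches from about 300 to 775 mm from the base axis. Payload 14.6 kg.
Tool frame: the origin (TCP) lies at the very end of the fingers, on their centre line; the grasp point (between the pads) lies 19 mm behind it; z points along the fingers, y is the line along which they close (so a half turn about z gives the same grasp; the last joint's range is limited). The gripper opens to 94 mm and grips with 3 to 60 N. Pads are 16 mm wide; open, the fingers measure 119 mm over their backs; the gripper's body (75 mm by 177 mm) begins 78 mm behind the grasp point.
Start: joints at [1.088, 0.3, 1.521, -0, 1.321, -0.067], TCP at [222.153, 503.127, 205.446] pointing down, gripper open.
Joint ranges: [-3.03, 3.03], [-0.79, 2.21], [0.23, 2.52], [-1.04, 4.18], [0, 3.07], [-2.55, 2.55]. Speed limits (rad/s): [2.22, 2.22, 2.57, 3.14, 3.14, 3.14].

INTERFACE

Orientations are given as a 3x3 rotation matrix whose columns are the frame's x, y, z axes.
In Python, from cell import env, imaging, sensors gives the robot as it stands (env), with the cameras (imaging) and the readings (sensors).
- The arm moves only by the shell command python3 inch.py FILE, which reads ROWS from the file FILE. ROWS is one flat JSON list of numbers that holds 1 to 10 rows one after another, with no inner brackets; each row has 7 numbers: a rotation vector rx, ry, rz in rad, then dx, dy, dz in units of 5 mm, then the finger opening in mm; each row shifts and turns the commanded pose from where the row before left it, along the tool's axes as they then stand; what a row does not reach is not made up. A row lasts 1/12 s, in which the tool goes at most 41.7 mm and 0.125 rad, less where a joint would pass 70% of its speed; a pose out of reach is approached as far as the arm can. The fingers move at their own pace and stop on an object; the grip force is fixed at half the most. Time passes only in rows, so rows that do not move let the fingers close. It prints the time, the measured TCP pose, the force, the opening and the grip force at its end. Input that does not fit is refused with a message, and nothing moves.
- sensors.get_obs(): the state, without advancing time (a new reading comes with each control period).
- imaging.snapshot(name): name is "scene" or "top" or "wrist"; returns the picture (420x560x3 uint8, red, green, blue); there is no depth.
- imaging.camera_model(name): a dict with "camera_matrix" (3x3 intrinsics, pixels), "D" ([k1, k2, p1, p2, k3] as OpenCV has them; the pictures are not rectified), "R" (3x3) and "t" (3): a world point X has camera coordinates R X + t; the wrist camera has in their place "T_tool_cam" (4x4, takes a point from camera to tool coordinates, whose origin is the TCP and whose axes are the flange's). Camera axes: x right, y down, z forward; pixel columns grow to the right and rows downward; lengths in mm; the calibration is good to about 2 mm. A picture is of the moment at which its call begins: read the wrist's pose just before it. camera_model takes no time and is no camera call.
- env.sign_off(): hands the job in; it is judged then, once.
The state is a dict: "time": time; "qpos": joint angles; "qvel": joint speeds; "joint_efforts": joint torques, N m; "tcp_pos": TCP position; "tool_rot": TCP orientation; "contact_force": force on the tool from outside, world axes, zero at the start; "moment": the same for the moment, N m; "width": finger opening in mm; "finger_force": force on a finger pad.
Only numpy, scipy, OpenCV 4.12 (cv2) and the standard library are available. Lean on these libraries where they do the work, as an engineer would, in place of code of your own. Each camera call takes 0.05 s, during which the arm holds its last target. There are 200 camera calls.

## Working session

There is one attempt and no reset: what is moved stays moved. The work goes in short steps, Python scripts to look and compute and a shell command to move; the robot and the scene stay as the last step left them, time stands still between calls to the robot, and variables do not carry over. Pictures are saved under pics/ and viewed, at most 10 in all, crops included, and the job is handed in when it is done.

```bash
ls; mkdir -p pics
python3 - <<'E'
from cell import env, imaging, sensors
import cv2, numpy as np
for n in ("scene","top"):
    cv2.imwrite(f"pics/{n}0.png",imaging.snapshot(n)[:,:,::-1])
    m=imaging.camera_model(n); print(n,m)
o=sensors.get_obs();print(o["tool_rot"],o["contact_force"],o["time"])
E
```

```text
cell.py
inch.py
pics
scene {'camera_matrix': array([[525.28691671,   0.        , 277.9130525 ],
       [  0.        , 525.28691671, 207.2964623 ],
       [  0.        ,   0.        ,   1.        ]]), 'D': array([0.06234342, 0.        , 0.        , 0.        , 0.        ]), 'R': array([[ 0.49023773,  0.87153875, -0.00933662],
       [ 0.48558702, -0.28200547, -0.82745282],
       [-0.72379017,  0.40111485, -0.56145762]]), 't': array([-260.87621187, -216.8067823 , 1754.8646325 ])}
top {'camera_matrix': array([[457.4835093 ,   0.        , 282.7700792 ],
       [  0.        , 457.4835093 , 209.48894667],
       [  0.        ,   0.        ,   1.        ]]), 'D': array([0.03105908, 0.        , 0.        , 0.        , 0.        ]), 'R': array([[-9.16792949e-03, -9.99957878e-01, -4.36686673e-04],
       [-9.88454144e-01,  9.12850912e-03, -1.51245084e-01],
       [ 1.51242699e-01, -9.54959510e-04, -9.88496198e-01]]), 't': array([  -7.2790372 ,  550.12983646, 1177.85177902])}
[[-9.14773814e-01  4.03966069e-01 -5.32773380e-04]
 [ 4.03966405e-01  9.14773352e-01 -9.26722899e-04]
 [ 1.13002284e-04 -1.06296439e-03 -9.99999429e-01]] [ 0.15739766 -0.09321545  0.16098362] 0.1
```

View pics/scene0.png

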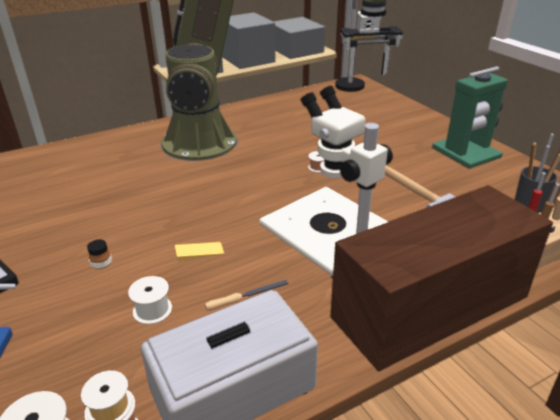

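View pics/top0.png

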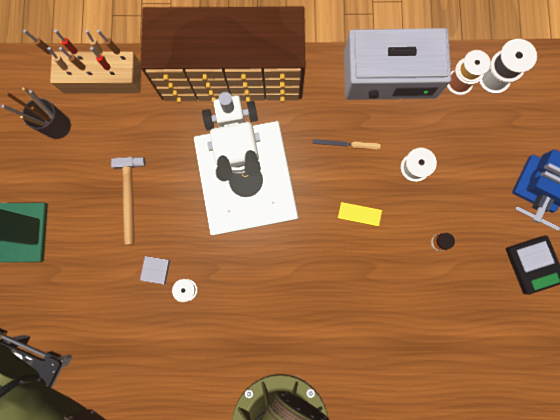

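```bash
cat > h.py <<'E'
from cell import env, imaging, sensors
import cv2, numpy as np
def ray(n,px):
    m=imaging.camera_model(n); K,D,R,t=m["camera_matrix"],m["D"],np.array(m["R"]),np.array(m["t"])
    u=cv2.undistortPoints(np.float64(px).reshape(-1,1,2),K,D).reshape(-1,2)
    return -R.T@t,np.c_[u,np.ones(len(u))]@R
def onplane(n,px,z):
    c,d=ray(n,px); z=np.broadcast_to(z,len(d)); return c+d*((z-c[2])/d[:,2])[:,None]
def quad(mask):
    c=max(cv2.findContours(mask,0,2)[0],key=cv2.contourArea)
    h=cv2.convexHull(c); r=cv2.minAreaRect(c)
    for e in np.arange(.01,.2,.005):
        q=cv2.approxPolyDP(h,e*cv2.arcLength(h,True),True)
        if len(q)<=4: break
    return q.reshape(-1,2),cv2.boxPoints(r),r
def yellow(im):
    h=cv2.cvtColor(im,cv2.COLOR_RGB2HSV); return cv2.inRange(h,(22,120,120),(36,255,255))
E
python3 - <<'E'
from h import *
np.set_printoptions(precision=1,suppress=True)
a=imaging.snapshot("scene");b=imaging.snapshot("top")
for n,im in(("scene",a),("top",b)):
    q,bx,r=quad(yellow(im)); print(n,q.tolist(),r); print(onplane(n,q,10)[:,:2])
m=cv2.inRange(b,(215,215,205),(255,255,255)); m=cv2.morphologyEx(m,cv2.MORPH_OPEN,np.ones((3,3)))
m[:110]=0;q,bx,r=quad(m);print("base",q.tolist(),r);P=onplane("top",q,33)[:,:2];print(P,np.linalg.norm(P-np.roll(P,-1,0),axis=1))
f=lambda im,x,y,w,h,s:cv2.resize(im[y:y+h,x:x+w],None,fx=s,fy=s,interpolation=cv2.INTER_CUBIC)
A=f(a,165,190,120,90,6.6);B=f(b,190,110,210,135,3.8)
cv2.imwrite("pics/cA.png",A[:,:,::-1]);cv2.imwrite("pics/cB.png",B[:,:,::-1])
E
```

```text
scene [[222, 252], [177, 255], [175, 246], [219, 243]] ((198.55313110351562, 248.79647827148438), (10.842597007751465, 46.629825592041016), 86.18592071533203)
[[ 579.3 -179.8]
 [ 535.9 -276.9]
 [ 500.8 -269. ]
 [ 543.7 -171.8]]
top [[341, 202], [381, 210], [378, 225], [338, 217]] ((359.4615478515625, 213.69229125976562), (41.57661819458008, 16.473756790161133), 11.309932708740234)
[[ 574.2 -172.2]
 [ 551.  -280.7]
 [ 509.9 -270.8]
 [ 532.8 -162.9]]
base [[277, 122], [296, 218], [211, 234], [194, 137]] ((243.71522521972656, 174.74981689453125), (105.30553436279297, 88.42720031738281), 78.9964599609375)
[[796.1   1.4]
 [528.  -47.6]
 [487.2 179.3]
 [755.1 229.7]] [272.5 230.5 272.6 232. ]
```

View pics/cA.png

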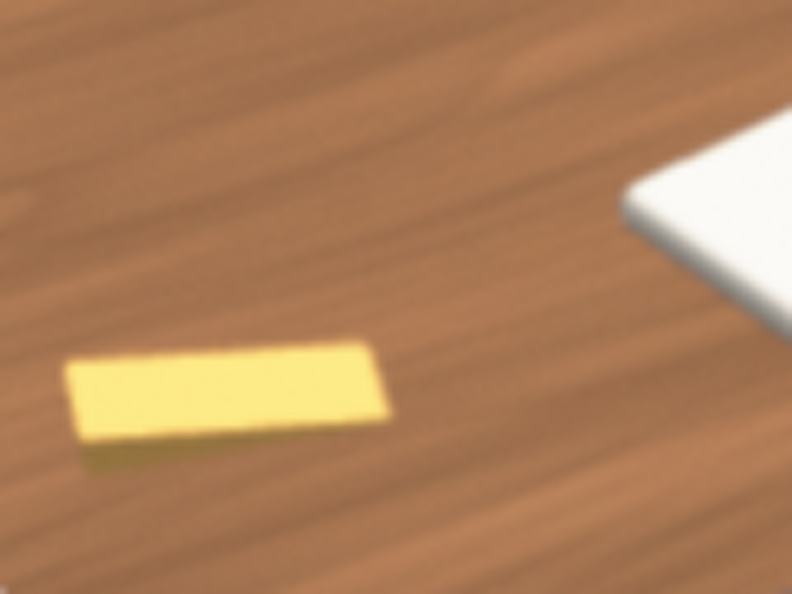

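View pics/cB.png

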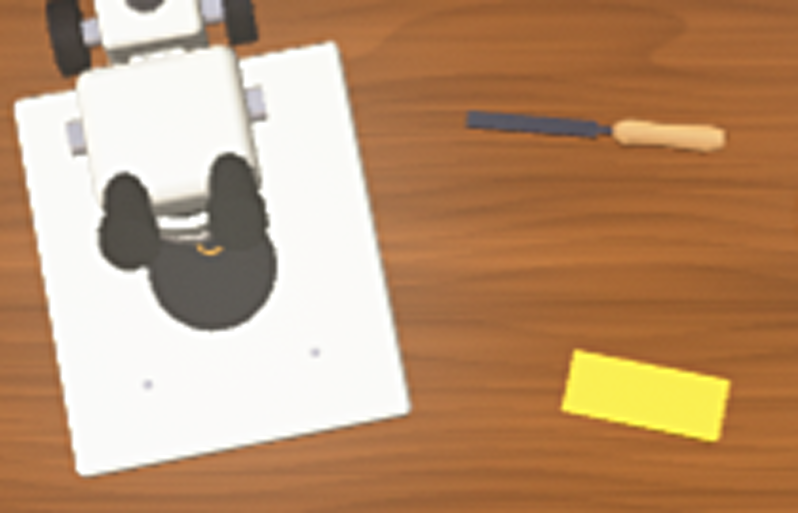

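Scene crop: the wedge's thick end (dark flank) is on the left, so it is on the −y side. The thin end points at the microscope. Top crop: near-right base corner at (409,411), wedge corners at (574,350), (562,411), (729,380) and (719,440).

```bash
cat >> h.py <<'E'
np.set_printoptions(precision=2,suppress=True)
def go(x,y,z,yaw):   # tool-frame step to target; tool x at yaw (deg), z down
    o=sensors.get_obs(); R=np.array(o["tool_rot"]); p=np.array(o["tcp_pos"])
    a=np.radians(yaw); T=np.c_[[np.cos(a),np.sin(a),0],[np.sin(a),-np.cos(a),0],[0,0,-1]]
    w=cv2.Rodrigues(R.T@T)[0].ravel(); d=R.T@(np.array([x,y,z])-p); d2=T.T@(np.array([x,y,z])-p)
    print("t",o["time"],"tcp",p,"rotvec",w,"d(before turn)",d,"d(after turn)",d2,"dist",np.linalg.norm(d))
def wedge_top(im):
    q,_,r=quad(yellow(im)); P=onplane("top",q,10)[:,:2]; q=q[np.argsort(P[:,1])]
    P=onplane("top",q,[18,18,2,2])[:,:2]; rear,tip=P[:2].mean(0),P[2:].mean(0)
    d=tip-rear; return (rear+tip)/2,np.degrees(np.arctan2(d[1],d[0])),np.linalg.norm(d)
E
python3 - <<'E'
from h import *
X=np.array([[574,350],[562,411],[729,380],[719,440]]); X=(X+.5)/3.8-.5+[190,110]
P=onplane("top",X,[2,2,18,18])[:,:2]; tip,rear=P[:2].mean(0),P[2:].mean(0); d=tip-rear
print("wedge top",P,(tip+rear)/2,np.degrees(np.arctan2(d[1],d[0])),np.linalg.norm(d))
X=np.array([[370,341],[391,418],[65,360],[81,441]]); X=(X+.5)/6.6-.5+[165,190]
P=onplane("scene",X,[2,2,18,18])[:,:2]; tip,rear=P[:2].mean(0),P[2:].mean(0); d=tip-rear
print("wedge scene",P,(tip+rear)/2,np.degrees(np.arctan2(d[1],d[0])),np.linalg.norm(d))
X=np.array([[336,42],[409,411],[80,475],[16,101]]); X=(X+.5)/3.8-.5+[190,110]
P=onplane("top",X,33)[:,:2]; print("base",P,P.mean(0),np.linalg.norm(P-np.roll(P,-1,0),axis=1))
ex=P[0]-P[1]+P[3]-P[2]; ex/=np.linalg.norm(ex); ey=np.array([-ex[1],ex[0]]); print("yaw",np.degrees(np.arctan2(ex[1],ex[0])),"foot",P.mean(0)-120*ex-100*ey)
X=(np.array([[626,195]])+.5)/6.6-.5+[165,190];print("corner via scene",onplane("scene",X,33))
go(522,-308,205,78)
E
```

```text
wedge top [[ 576.3  -172.4 ]
 [ 531.7  -162.48]
 [ 550.82 -280.28]
 [ 507.77 -271.38]] [ 541.65 -221.64] 77.16122253450993 111.17265055531854
wedge scene [[ 529.56 -161.71]
 [ 575.33 -173.88]
 [ 503.3  -270.35]
 [ 550.37 -281.59]] [ 539.64 -221.88] 76.68158415458791 111.16614697006727
base [[799.86  -1.59]
 [528.55 -50.95]
 [485.48 180.09]
 [757.34 230.13]] [642.81  89.42] [275.77 235.03 276.43 235.59]
yaw 10.370925391442041 foot [542.77 -30.55]
corner via scene [[533.06 -53.82  33.  ]]
t 0.2 tcp [222.09 502.99 205.12] rotvec [-0.    0.    1.36] d(before turn) [-601.96 -620.72    0.51] d(after turn) [-730.92  461.97    0.12] dist 864.6695070065055
```

The rows are not in the units I measure in: shifts go in units of 5 mm. I convert before sending: -28.2 mm is -5.64, -27.36 mm is -5.472.

```bash
R="";
echo '[0, 0, 0, -5.472, -5.64, 0, 16, 0, 0, 0, -5.472, -5.64, 0, 16, 0, 0, 0, -5.472, -5.64, 0, 16, 0, 0, 0, -5.472, -5.64, 0, 16, 0, 0, 0, -5.472, -5.64, 0, 16, 0, 0, 0, -5.472, -5.64, 0, 16, 0, 0, 0, -5.472, -5.64, 0, 16, 0, 0, 0, -5.472, -5.64, 0, 16, 0, 0, 0, -5.472, -5.64, 0, 16, 0, 0, 0, -5.472, -5.64, 0, 16]' > mv.in && python3 inch.py mv.in
echo '[0, 0, 0, -5.472, -5.64, 0, 16, 0, 0, 0, -5.472, -5.64, 0, 16, 0, 0, 0, -5.472, -5.64, 0, 16, 0, 0, 0, -5.472, -5.64, 0, 16, 0, 0, 0, -5.472, -5.64, 0, 16, 0, 0, 0, -5.472, -5.64, 0, 16, 0, 0, 0, -5.472, -5.64, 0, 16, 0, 0, 0, -5.472, -5.64, 0, 16, 0, 0, 0, -5.472, -5.64, 0, 16, 0, 0, 0, -5.472, -5.64, 0, 16]' > mv.in && python3 inch.py mv.in
echo '[0, 0, 0, -5.472, -5.64, 0, 16, 0, 0, 0, -5.472, -5.64, 0, 16, 0, 0, 0.12, 0, 0, 0, 16, 0, 0, 0.12, 0, 0, 0, 16, 0, 0, 0.12, 0, 0, 0, 16, 0, 0, 0.12, 0, 0, 0, 16, 0, 0, 0.12, 0, 0, 0, 16, 0, 0, 0.12, 0, 0, 0, 16, 0, 0, 0.12, 0, 0, 0, 16, 0, 0, 0.12, 0, 0, 0, 16]' > mv.in && python3 inch.py mv.in
echo '[0, 0, 0.12, 0, 0, 0, 16, 0, 0, 0.12, 0, 0, 0, 16, 0, 0, 0.12, 0, 0, 0, 16, 0, 0, 0, 0, 0, 0, 16]' > mv.in && python3 inch.py mv.in
python3 -c "from h import *;go(521,-308,60,77)"
```

```text
time: 1.03
tcp_pos: [358.6, 132.8, 205.6]
tool_rot: [[-0.915, 0.404, 0.001], [0.404, 0.915, 0.0], [-0.0, 0.0, -1.0]]
contact_force: [0.9, 1.0, -0.6]
width: 30.7
finger_force: 0.0
time: 1.87
tcp_pos: [495.1, -235.9, 205.3]
tool_rot: [[-0.915, 0.404, -0.0], [0.404, 0.915, 0.0], [0.0, 0.0, -1.0]]
contact_force: [-0.1, 0.8, 0.0]
width: 15.5
finger_force: 0.0
time: 2.7
tcp_pos: [522.1, -307.5, 205.2]
tool_rot: [[-0.188, 0.982, -0.0], [0.982, 0.188, 0.0], [0.0, -0.0, -1.0]]
contact_force: [-0.6, -0.1, -0.1]
width: 16.1
finger_force: 0.0
time: 3.03
tcp_pos: [522.2, -307.5, 205.2]
tool_rot: [[0.17, 0.985, -0.0], [0.985, -0.17, 0.0], [0.0, -0.0, -1.0]]
contact_force: [0.6, 0.7, 0.3]
width: 15.7
finger_force: 0.0
t 3.0333 tcp [ 522.15 -307.5   205.23] rotvec [-0.   -0.    0.06] d(before turn) [ -0.71  -0.99 145.23] d(after turn) [ -0.75  -1.01 145.23] dist 145.2352837511481
```

Run:
```python
from h import *
o=sensors.get_obs(); im=imaging.snapshot("wrist"); cv2.imwrite("pics/w1.png",im[:,:,::-1])
m=imaging.camera_model("wrist"); T=np.array(m["T_tool_cam"]); print(T)
M=np.eye(4); M[:3,:3]=o["tool_rot"]; M[:3,3]=o["tcp_pos"]; W=M@T
q,_,r=quad(yellow(im)); print(q.tolist())
u=cv2.undistortPoints(np.float64(q).reshape(-1,1,2),m["camera_matrix"],m["D"]).reshape(-1,2)
d=np.c_[u,np.ones(len(u))]@W[:3,:3].T; c=W[:3,3]
for z in (2,18): print(z,(c+d*((z-c[2])/d[:,2])[:,None])[:,:2])
```

```text
[[  -0.     -0.96   -0.29   85.16]
 [   1.     -0.     -0.     -0.34]
 [   0.     -0.29    0.96 -178.81]
 [   0.      0.      0.      1.  ]]
[[319, 381], [321, 384], [321, 399], [320, 401]]
2 [[ 530.45 -575.91]
 [ 532.37 -581.14]
 [ 529.08 -605.53]
 [ 527.32 -608.61]]
18 [[ 530.7  -561.15]
 [ 532.54 -566.16]
 [ 529.38 -589.53]
 [ 527.7  -592.49]]
```

View pics/w1.png

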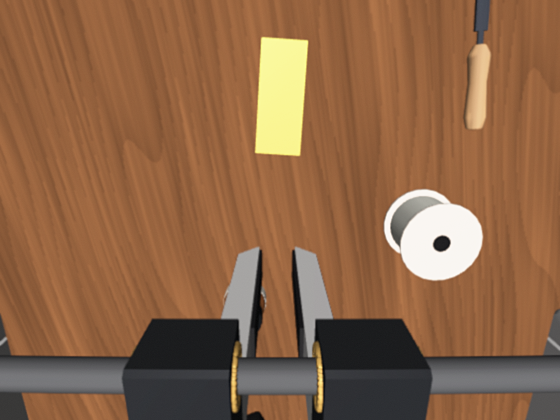

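The wrist view shows the wedge ahead of the fingers. Thick-end corners are at (256,153) and (300,155), thin-end corners at (262,38) and (308,41). The way is clear, and the silver spool and file are to the right.

```bash
cat >> h.py <<'E'
def wrist_pts(o,px,z):
    m=imaging.camera_model("wrist"); M=np.eye(4); M[:3,:3]=o["tool_rot"]; M[:3,3]=o["tcp_pos"]; W=M@np.array(m["T_tool_cam"])
    u=cv2.undistortPoints(np.float64(px).reshape(-1,1,2),m["camera_matrix"],m["D"]).reshape(-1,2)
    d=np.c_[u,np.ones(len(u))]@W[:3,:3].T; c=W[:3,3]; return (c+d*((np.array(z)-c[2])/d[:,2])[:,None])[:,:2]
E
python3 - <<'E'
from h import *
P=wrist_pts(sensors.get_obs(),[[262,38],[308,41],[256,153],[300,155]],[2,2,18,18]); t,r=P[:2].mean(0),P[2:].mean(0);d=t-r
yaw=np.degrees(np.arctan2(d[1],d[0])); c=(t+r)/2; print(P,c,yaw,np.linalg.norm(d))
e=d/np.linalg.norm(d); g=c-75*e; go(*g,6,yaw)
E
```

```text
[[ 530.79 -163.16]
 [ 574.52 -173.14]
 [ 506.29 -270.13]
 [ 549.95 -279.42]] [ 540.39 -221.46] 77.04325393839477 109.41209103165983
t 3.0833 tcp [ 522.12 -307.52  205.24] rotvec [-0.   -0.    0.06] d(before turn) [ 13.    -0.6  199.25] d(after turn) [ 12.96  -1.49 199.24] dist 199.67038065880203
```

Converted, -0.6 mm is -0.12, 33.2 mm is 6.64.

```bash
echo '[0, 0, 0.06, 0, -0.12, 6.64, 16, 0, 0, 0, 0, 0, 6.64, 16, 0, 0, 0, 0, 0, 6.64, 16, 0, 0, 0, 0, 0, 6.64, 16, 0, 0, 0, 0, 0, 6.64, 16, 0, 0, 0, 0, 0, 6.64, 16, 0, 0, 0, 0, -0.16, 0, 16, 0, 0, 0, 0, 0, 0, 16]' > mv.in && python3 inch.py mv.in
python3 -c "
from h import *
e=np.array([.2243,.9745]);g=np.array([540.4,-221.5])-63*e;go(*g,6,77.04);print(sensors.get_obs()['contact_force'])"
```

```text
time: 3.75
tcp_pos: [520.4, -307.0, 5.0]
tool_rot: [[0.219, 0.976, -0.002], [0.976, -0.219, 0.001], [0.001, -0.002, -1.0]]
contact_force: [-0.1, 0.3, 0.7]
width: 16.0
finger_force: 0.0
t 3.75 tcp [ 520.35 -306.98    4.96] rotvec [-0.   -0.    0.01] d(before turn) [24.8   0.5  -1.02] d(after turn) [24.8   0.37 -1.04] dist 24.827935191570514
[-0.13  0.3   0.69]
```

```bash
echo '[0, 0, 0, 1.2, 0, -0.2, 16, 0, 0, 0, 1.2, 0.08, 0, 16, 0, 0, 0, 1.2, 0, 0, 16, 0, 0, 0, 0.8, 0, 0, 16, 0, 0, 0, 0.6, 0, 0, 16]' > mv.in && python3 inch.py mv.in
echo '[0, 0, -0.0154, 1.2, 0.184, 0, 16, 0, 0, -0.0154, 1.2, 0.184, 0, 16, 0, 0, -0.0154, 1.2, 0.184, 0, 16, 0, 0, -0.0154, 1.2, 0.184, 0, 16, 0, 0, -0.0154, 1.2, 0.184, 0, 16, 0, 0, -0.0154, 1.2, 0.184, 0, 16, 0, 0, -0.0154, 1.2, 0.184, 0, 16, 0, 0, -0.0154, 1.2, 0.184, 0, 16, 0, 0, -0.0154, 1.2, 0.184, 0, 16, 0, 0, -0.0154, 1.2, 0.184, 0, 16]' > mv.in && python3 inch.py mv.in
python3 - <<'E'
from h import *
im=imaging.snapshot("top"); print(wedge_top(im))
o=sensors.get_obs();w=imaging.snapshot("wrist");q,_,r=quad(cv2.morphologyEx(yellow(w),cv2.MORPH_OPEN,np.ones((7,7))));print(q.tolist())
cv2.imwrite("pics/w2.png",w[:,:,::-1])
R=np.array(o["tool_rot"]);print(o["tcp_pos"],np.degrees(np.arctan2(R[1,0],R[0,0])),o["contact_force"])
E
```

```text
time: 4.17
tcp_pos: [527.1, -282.3, 7.6]
tool_rot: [[0.222, 0.975, 0.0], [0.975, -0.222, -0.0], [-0.0, 0.0, -1.0]]
contact_force: [0.5, -0.5, -0.7]
width: 15.5
finger_force: 0.2
time: 5.0
tcp_pos: [545.3, -224.6, 7.2]
tool_rot: [[0.069, 0.998, -0.0], [0.998, -0.069, 0.0], [0.0, -0.0, -1.0]]
contact_force: [-0.3, 0.1, -0.6]
width: 16.4
finger_force: 0.2
(array([ 550.28, -143.28]), np.float64(84.36518659635959), np.float64(73.68958512540284))
[[321, 202], [320, 253], [232, 253], [233, 223]]
[ 545.48 -223.69    7.21] 86.11797505706015 [-0.67  0.45  0.86]
```

View pics/w2.png

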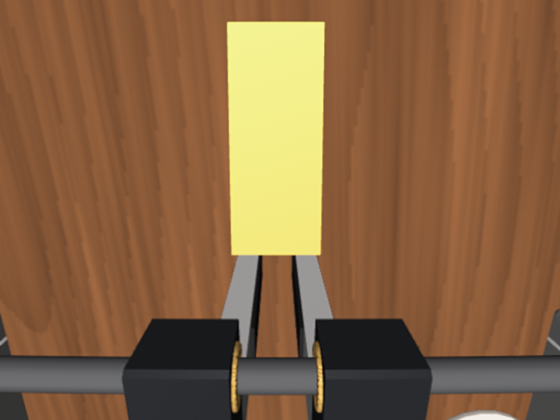

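The wrist view shows the wedge lying flush and centred against both fingers. Thin edge runs (228,22)–(324,22), rear edge (232,254)–(321,254).

Run:
```python
from h import *
P=wrist_pts(sensors.get_obs(),[[228,22],[324,22],[232,254],[321,254]],[2,2,18,18]); t,r=P[:2].mean(0),P[2:].mean(0);d=t-r
yaw=np.degrees(np.arctan2(d[1],d[0])); c=(t+r)/2; print(c,yaw,np.linalg.norm(d)); e=d/np.linalg.norm(d)
f=np.array([543.3,-30.6])-c; print("to foot along",f@e,"left",f@[-e[1],e[0]], "tool back", (c-np.array(sensors.get_obs()["tcp_pos"])[:2])@e)
```

```text
[ 549.26 -158.75] 86.08166817323374 109.42043831595666
to foot along 127.44646374811376 left 14.70778842908457 tool back 65.61631818366189
```

```bash
echo '[0, 0, -0.0151, 1.2, 0.184, 0, 16, 0, 0, -0.0151, 1.2, 0.184, 0, 16, 0, 0, -0.0151, 1.2, 0.184, 0, 16, 0, 0, -0.0151, 1.2, 0.184, 0, 16, 0, 0, -0.0151, 1.2, 0.184, 0, 16, 0, 0, -0.0151, 1.2, 0.184, 0, 16, 0, 0, -0.0151, 1.2, 0.184, 0, 16, 0, 0, -0.0151, 1.2, 0.184, 0, 16, 0, 0, -0.0151, 1.2, 0.184, 0, 16, 0, 0, -0.0151, 1.2, 0.184, 0, 16]' > mv.in && python3 inch.py mv.in
echo '[0, 0, 0, 1, 0, 0, 16, 0, 0, 0, 1, 0, 0, 16, 0, 0, 0, 1, 0, 0, 16, 0, 0, 0, 1, 0, 0, 16, 0, 0, 0, 1, 0, 0, 16, 0, 0, 0, 0, 0, 0, 16]' > mv.in && python3 inch.py mv.in
python3 - <<'E'
from h import *
b=imaging.snapshot("top");w=imaging.snapshot("wrist");a=imaging.snapshot("scene")
f=lambda im,x,y,W,h,s:cv2.resize(im[y:y+h,x:x+W],None,fx=s,fy=s,interpolation=cv2.INTER_CUBIC)
C=np.vstack([np.hstack([f(b,250,150,90,90,3.4),f(a,200,170,120,110,306/110)[:,:334]]),cv2.resize(w[:280],(640,320))[:, :640]] ) if 0 else None
cv2.imwrite("pics/w3.png",w[:,:,::-1]);cv2.imwrite("pics/t3.png",f(b,240,140,110,100,5)[:,:,::-1])
o=sensors.get_obs();p=np.array(o["tcp_pos"])[:2];R=np.array(o["tool_rot"]);e=R[:2,0];q=np.array([543.3,-30.6])-p
print("foot from tcp: fwd",q@e,"left",q@[-e[1],e[0]],o["contact_force"])
E
```

```text
time: 5.93
tcp_pos: [554.6, -164.7, 7.3]
tool_rot: [[-0.081, 0.997, 0.0], [0.997, 0.081, -0.0], [-0.0, 0.0, -1.0]]
contact_force: [0.5, 0.7, -0.5]
width: 16.4
finger_force: 0.1
time: 6.43
tcp_pos: [552.5, -139.5, 7.2]
tool_rot: [[-0.08, 0.997, -0.0], [0.997, 0.08, 0.0], [0.0, -0.0, -1.0]]
contact_force: [0.1, -0.0, -0.6]
width: 16.1
finger_force: 0.0
foot from tcp: fwd 110.21648051793586 left 0.48295025040942186 [ 0.28  0.1  -0.13]
```

View pics/w3.png

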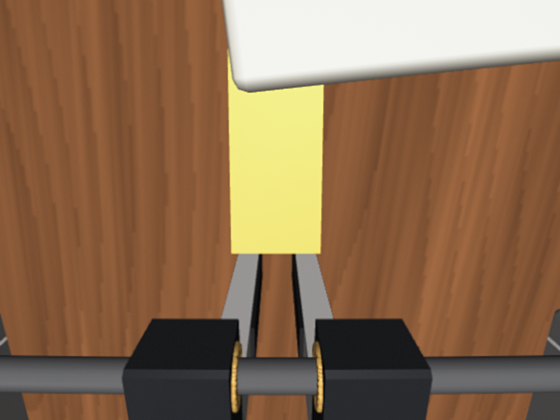

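Wrist view: the base plate's corner is at about (237,92), over the wedge. The plate's right edge crosses the wedge and the thin end is already under the plate.

Run:
```python
from h import *
o=sensors.get_obs();P=wrist_pts(o,[[237.5,93],[560,57],[224,0]],[33,33,33]);print(P)
d=P[1]-P[0];print("yaw of right edge",np.degrees(np.arctan2(d[1],d[0])))
a=np.radians(10.4);f=P[0]+20*np.array([np.cos(a),np.sin(a)])+20*np.array([-np.sin(a),np.cos(a)])
p=np.array(o["tcp_pos"])[:2];e=np.array(o["tool_rot"])[:2,0];q=f-p;print("foot",f,"fwd",q@e,"left",q@[-e[1],e[0]])
```

```text
[[529.43 -53.72]
 [657.   -29.21]
 [522.63 -20.29]]
yaw of right edge 10.878004786642876
foot [545.49 -30.44] fwd 110.19773213353233 left -1.715128494398237
```

Converted, 1 mm is 0.2, 3 mm is 0.6.

```bash
echo '[0, 0, 0, 0.6, 0, 0, 16, 0, 0, 0, 0.6, 0, 0, 16, 0, 0, 0, 0.6, 0, 0, 16, 0, 0, 0, 0.6, 0, 0, 16, 0, 0, 0, 0.2, 0, 0, 16, 0, 0, 0, 0.2, 0, 0, 16, 0, 0, 0, 0.2, 0, 0, 16, 0, 0, 0, 0, 0, 0, 16]' > mv.in && python3 inch.py mv.in 
echo '[0, 0, 0, 0.2, 0, 0, 16, 0, 0, 0, 0.2, 0, 0, 16, 0, 0, 0, 0, 0, 0, 16]' > mv.in && python3 inch.py mv.in |egrep 'pos|force'
echo '[0, 0, 0, 0.2, 0, 0, 16, 0, 0, 0, 0.2, 0, 0, 16, 0, 0, 0, 0, 0, 0, 16]' > mv.in && python3 inch.py mv.in |egrep 'pos|force'
```

```text
time: 7.25
tcp_pos: [551.4, -125.4, 7.3]
tool_rot: [[-0.08, 0.997, 0.0], [0.997, 0.08, -0.0], [-0.0, 0.0, -1.0]]
contact_force: [0.8, -1.5, 0.4]
width: 15.9
finger_force: 0.4
tcp_pos: [551.2, -123.5, 7.3]
contact_force: [0.4, -3.1, 0.0]
finger_force: 1.5
tcp_pos: [551.0, -121.6, 7.3]
contact_force: [0.9, -4.8, 0.2]
finger_force: 2.2
```

```bash
echo '[0, 0, 0, 0.2, 0, 0, 16, 0, 0, 0, 0.2, 0, 0, 16, 0, 0, 0, 0, 0, 0, 16]' > mv.in && python3 inch.py mv.in |egrep 'pos|force'
echo '[0, 0, 0, 0.2, 0, 0, 16, 0, 0, 0, 0, 0, 0, 16, 0, 0, 0, 0, 0, 0, 16]' > mv.in && python3 inch.py mv.in |egrep 'pos|force'
python3 - <<'E'
from h import *
F=[]
for i in range(4): imaging.snapshot("top"); F.append(sensors.get_obs()["contact_force"])
print(np.mean(F,0))
E
```

```text
tcp_pos: [551.0, -119.8, 7.3]
contact_force: [0.0, -5.7, -0.2]
finger_force: 3.0
tcp_pos: [550.9, -118.9, 7.3]
contact_force: [0.1, -6.6, -1.0]
finger_force: 3.4
[ 0.8  -6.67 -0.81]
```

```bash
echo '[0, 0, 0, 0.2, 0, 0, 16, 0, 0, 0, 0.2, 0, 0, 16, 0, 0, 0, 0, 0, 0, 16]' > mv.in && python3 inch.py mv.in |egrep 'pos|force'
echo '[0, 0, 0, 0.1, 0, 0, 16, 0, 0, 0, 0, 0, 0, 16, 0, 0, 0, 0, 0, 0, 16]' > mv.in && python3 inch.py mv.in |egrep 'pos|force'
python3 - <<'E'
from h import *
F=[]
for i in range(6): w=imaging.snapshot("wrist"); F.append(sensors.get_obs()["contact_force"])
print(np.mean(F,0))
cv2.imwrite("pics/w4.png",w[:,:,::-1])
E
```

```text
tcp_pos: [550.8, -117.1, 7.3]
contact_force: [0.2, -9.2, -1.4]
finger_force: 4.2
tcp_pos: [550.8, -116.9, 7.4]
contact_force: [1.6, -11.0, -2.2]
finger_force: 5.2
[  1.36 -10.35  -1.26]
```

View pics/w4.png

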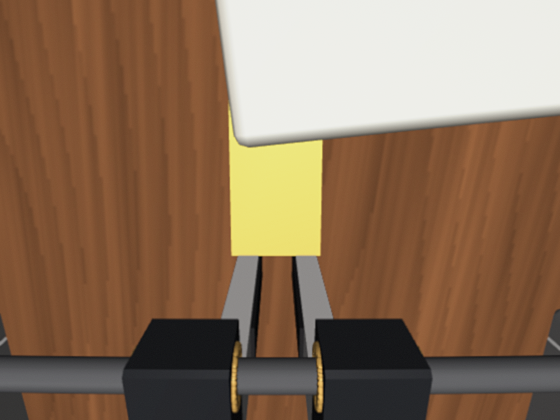

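The wedge is snug at about 10 N, centred under the corner, which is now at (237,146). Next I back off, then rise, close the fingers and lean the tool 0.12 rad away from the head.

```bash
echo '[0, 0, 0, -0.4, 0, 0, 16, 0, 0, 0, -1.2, 0, 0, 16, 0, 0, 0, -2, 0, 0, 16, 0, 0, 0, -2.4, 0, 0, 16, 0, 0, 0, 0, 0, -6, 0, 0, 0, 0, 0, 0, -6, 0, 0, 0.12, 0, 0, 0, 0, 0, 0, 0, 0, 0, 0, 0, 0, 0, 0, 0, 0, 0, 0, 0]' > mv.in && python3 inch.py mv.in
python3 - <<'E'
from h import *
P=wrist_pts(sensors.get_obs(),[[237,146]],[33])
o=sensors.get_obs();R=np.array(o["tool_rot"]);p=np.array(o["tcp_pos"])
b=imaging.snapshot("top");m=cv2.inRange(b,(215,215,205),(255,255,255)); m=cv2.morphologyEx(m,cv2.MORPH_OPEN,np.ones((3,3)))
m[:110]=0;q,_,r=quad(m);print("base",q.tolist())
print("top wedge",wedge_top(b)); print("d tool",R.T@(np.array([538.3,-36.9,45])-p),R)
# drift of corner from w4 pose
E
```

```text
time: 10.0
tcp_pos: [552.7, -147.5, 66.8]
tool_rot: [[-0.077, 0.997, -0.01], [0.99, 0.078, 0.118], [0.118, -0.0, -0.993]]
contact_force: [-0.2, -0.0, -0.0]
width: 0.4
finger_force: 0.0
base [[277, 122], [296, 217], [211, 234], [194, 137]]
top wedge (array([546.82, -66.71]), np.float64(92.84540775700005), np.float64(77.32085414191924))
d tool [108.06  -5.76  34.79] [[-0.08  1.   -0.01]
 [ 0.99  0.08  0.12]
 [ 0.12 -0.   -0.99]]
```

Converted, 18 mm is 3.6, -1 mm is -0.2.

```bash
echo '[0, 0, 0, 3.6, -0.2, 0, 0, 0, 0, 0, 3.6, -0.2, 0, 0, 0, 0, 0, 3.6, -0.2, 0, 0, 0, 0, 0, 3.6, -0.2, 0, 0, 0, 0, 0, 3.6, -0.2, 0, 0, 0, 0, 0, 3.6, -0.16, 0, 0, 0, 0, 0, 0, 0, 0, 0]' > mv.in && python3 inch.py mv.in
python3 - <<'E'
from h import *
w=imaging.snapshot("wrist");s=imaging.snapshot("scene");cv2.imwrite("pics/w5.png",np.hstack([cv2.resize(w,(390,293)),cv2.resize(s[60:340,130:502],(390,293))])[:,:,::-1])
E
```

```text
time: 10.63
tcp_pos: [537.9, -36.9, 79.6]
tool_rot: [[-0.082, 0.997, -0.011], [0.99, 0.083, 0.118], [0.118, -0.001, -0.993]]
contact_force: [0.5, -0.2, -1.3]
width: 0.4
finger_force: 0.0
```

View pics/w5.png

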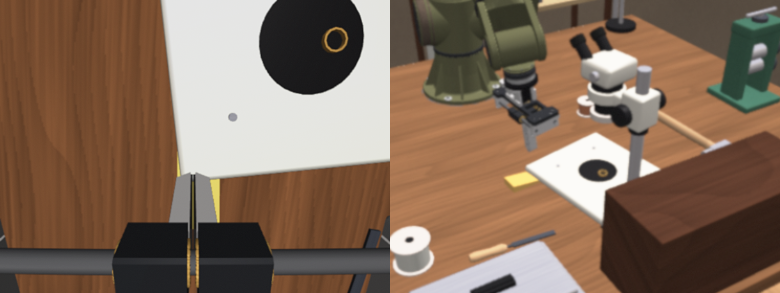

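The fingertips hover over the near-right corner, clear of the head. The wedge sticks out on the right under the plate and the ring is still in place.

Converted, 8 mm is 1.6, 5 mm is 1.

```bash
echo '[0, 0, 0, 0, 0, 2.8, 0, 0, 0, 0, 0, 0, 2.8, 0, 0, 0, 0, 0, 0, 1.6, 0, 0, 0, 0, 0, 0, 1, 0, 0, 0, 0, 0, 0, 0.4, 0, 0, 0, 0, 0, 0, 0, 0]' > mv.in && python3 inch.py mv.in |egrep 'pos|force'
echo '[0, 0, 0, 0, 0, 0.2, 0, 0, 0, 0, 0, 0, 0.2, 0, 0, 0, 0, 0, 0, 0, 0]' > mv.in && python3 inch.py mv.in |egrep 'pos|force'
echo '[0, 0, 0, 0, 0, 0.2, 0, 0, 0, 0, 0, 0, 0, 0]' > mv.in && python3 inch.py mv.in |egrep 'pos|force'
```

```text
tcp_pos: [538.2, -34.6, 37.2]
contact_force: [1.1, 0.0, 0.2]
finger_force: 0.0
tcp_pos: [538.3, -34.1, 35.8]
contact_force: [-0.6, -0.1, -0.7]
finger_force: 0.0
tcp_pos: [538.4, -34.0, 34.7]
contact_force: [0.7, 0.1, 0.7]
finger_force: 0.6
```

Converted, 0.7 mm is 0.14.

```bash
echo '[0, 0, 0, 0, 0, 0.14, 0, 0, 0, 0, 0, 0, 0, 0]' > mv.in && python3 inch.py mv.in |egrep 'pos|force'
echo '[0, 0, 0, 0, 0, 0.14, 0, 0, 0, 0, 0, 0, 0, 0]' > mv.in && python3 inch.py mv.in |egrep 'pos|force'
```

```text
tcp_pos: [538.5, -34.0, 34.3]
contact_force: [-2.0, -1.1, 7.1]
finger_force: 3.1
tcp_pos: [538.5, -34.0, 34.1]
contact_force: [-3.3, -1.6, 11.8]
finger_force: 5.9
```

```bash
echo '[0, 0, 0, 0, 0, -0.08, 0, 0, 0, 0, 0, 0, 0, 0, 0, 0, 0, 0, 0, 0, 0]' > mv.in && python3 inch.py mv.in |egrep 'pos|force'
echo '[0, 0, 0, 0, 0, -0.2, 0, 0, 0, 0, 0, 0, -0.6, 0, 0, 0, 0, 0, 0, -4, 0, 0, 0, 0, 0, 0, -4.4, 0, 0, 0, 0, -5, 0, 0, 0, 0, 0, 0, -6, 0, 0, 0, 0, 0, 0, -6, 0, 0, 0, 0, 0, 0, -6, 0, 0, 0, 0, 0, 0, 0, 0, -6, 0, 0, 0, 0, 0, 0, 0, 0]' > mv.in && python3 inch.py mv.in
python3 - <<'E'
from h import *
w=imaging.snapshot("wrist");b=imaging.snapshot("top");s=imaging.snapshot("scene");m=cv2.inRange(b,(215,215,205),(255,255,255)); m=cv2.morphologyEx(m,cv2.MORPH_OPEN,np.ones((3,3)))
m[:110]=0;q,_,r=quad(m);print("base",q.tolist())
cv2.imwrite("pics/w6.png",np.hstack([cv2.resize(w,(390,293)),cv2.resize(s[120:300,150:390],(390,293))])[:,:,::-1])
E
```

```text
tcp_pos: [538.5, -34.0, 34.3]
contact_force: [-2.4, -0.4, 8.8]
finger_force: 4.1
time: 13.07
tcp_pos: [549.3, -159.0, 98.7]
tool_rot: [[-0.077, 0.997, -0.005], [0.99, 0.078, 0.118], [0.118, 0.004, -0.993]]
contact_force: [1.2, -0.1, 1.1]
width: 0.4
finger_force: 0.0
base [[277, 122], [296, 217], [211, 234], [194, 137]]
```

View pics/w6.png

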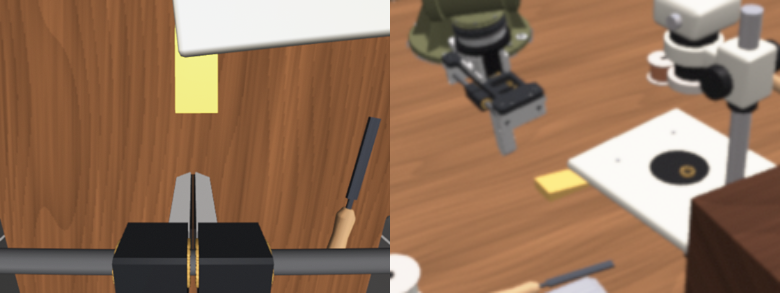

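The wedge sits under the corner with its thick end sticking out, the base hasn't moved and the gripper is clear.

```bash
python3 -c "from cell import env, imaging, sensors; print(env.sign_off())"
```

```text
the job is handed in; nothing more can be done
None
```

The wedge went under the bare foot at about a 10 N push, the corner took presses of 7–12 N with no sign of rocking, and I backed the arm clear and handed the job in at about 13 s; sign-off did not say whether it passed.

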